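Line up the staining vessels by height

ROBOT

A 7-joint arm with a two-finger parallel gripper is mounted at the origin on a cart in front of the work surface, level with it; the furniture and walls round the work are solid. World frame = base frame: x ahead of the robot, y to its left, z up, the work surface at z = 0. Lengths are in m, angles in rad, forces in N, time in s.
With the tool pointing down it reaches from about 0.425 to 0.925 m from the base axis. Payload 6.8 kg.
Tool frame: the origin (TCP) lies midway between the tips of the shut fingers; the grasp point (between the pads) lies 19 mm behind it (env.tcp_to_grasp is the z of the grasp point in the tool frame, in m); z points along the fingers, y is the line along which they close (so a half turn about z gives the same grasp; the last joint's range is limited). The gripper opens to 88 mm and grips with 3 to 60 N. Pads are 20 mm wide; open, the fingers measure 115 mm over their backs; the gripper's body (75 mm by 178 mm) begins 61 mm behind the grasp point.
Start: joints at [-1.402, 0.477, 0.022, 1.555, -0.011, 1.109, -0.083], TCP at [0.184, 0.649, 0.223] pointing down, gripper open.
Joint ranges: [-2.96, 2.96], [-0.34, 2.1], [-1.41, 1.46], [0.24, 2.44], [-1.37, 4.51], [0.17, 1.92], [-2.96, 2.96]. Speed limits (rad/s): [2.39, 2.39, 3.14, 3.14, 3.14, 3.14, 3.14].

INTERFACE

Orientations are given as a rotation vector (axis times angle).
In Python, from rig import env gives the robot as it stands. Calls block until the motion is done:
- env.move_pose(position, orientation): joint-space move of the TCP to a pose.
- env.movel(position, feed=0.15, orientation=None, until_force=None): straight line of the TCP; orientation=None keeps the orientation; feed is the mean speed in m/s. With until_force (N) it stops when the force on the tool has changed by that much, and returns True; else False.
- env.move_joints(angles): joint-space move.
- env.set_gripper(opening, f_grip=None): finger opening in m; f_grip is the grip in N (None keeps the last); returns when the fingers have stopped.
- env.sleep(seconds).
- env.solve_ik(position, orientation): joint angles nearest the present ones, or None.
- env.get_obs(): the state.
- env.read_camera(name): name is "scene" or "top" or "wrist"; returns (picture, depth): 480x640x3 uint8, red, green, blue; 480x640 float32, m along the optical axis (not along the pixel's ray), 0 where there is no reading.
- env.camera_params(name): a dict with "intrinsics" (3x3 intrinsics, pixels), "world_from_camera" (4x4, takes a point from camera to world coordinates). Camera axes: x right, y up, looking along -z (the intrinsics and any distortion apply to the point x, -y, -z); pixel columns grow to the right and rows downward; lengths in m; the calibration is good to about 2 mm. A picture is of the moment at which its call begins: read the wrist's pose just before it. camera_params takes no time and is no camera call; for the wrist camera it gives the pose at the moment of the call.
A pose or a line that the arm cannot do raises env.IKError and nothing moves.
- env.job_done(): hands the job in; it is judged then, once.
The state is a dict: "time_s": time; "joint_positions": joint angles; "dq": joint speeds; "tau": joint torques, N m; "ee_pos": TCP position; "eef_rot": TCP orientation; "ft_force": force on the tool from outside, world axes, zero at the start; "ft_torque": the same for the moment, N m; "finger_gap": finger opening in m; "grasp_force": force on a finger pad.
Only numpy, scipy, OpenCV 4.12 (cv2) and the standard library are available. Lean on these libraries where they do the work, as an engineer would, in place of code of your own. Each camera call takes 0.05 s, during which the arm holds its last target. There are 200 camera calls.

TASK

Line up the four vessels on the pads of the metal strip in order of height, one upright in the middle of each round pad: the tallest next to the red end stop, then ever shorter, the shortest next to the grey end stop. The vessels are the brown bottle with the red cap (the one out on the open bench, not the one far back at the left), the staining jar, the glass beaker and the small brown bottle with the white cap; leave the little brown bottle with the black cap where it stands, never tip a vessel over, and let go of everything at the end.

Things in the scene. Friction and masses are not known exactly. Their poses are not given: they have to be found in the camera images.
- red_cap_bottle: the brown bottle with a red screw cap that stands free on the open bench within easy reach (a like one far back at the left, among the dropper bottles, is not meant), 126 mm high; cylindrical body 60 mm in diameter up to about 80 mm height, then a sloping shoulder, and a cap 32 mm wide from 105 mm to the top; it may lean by up to 0.05 rad as it stands; about 0.26 kg; origin at the centre of its underside, z up its axis; stands upright on the bench at the start
- jar: open-topped glass staining jar with a pale blue filling and a wider foot, 89 mm high; foot 66 mm across and 11 mm high, body about 52 mm across from 14 to 78 mm height, rim about 57 mm across; about 0.12 kg; origin at the centre of its underside, z up its axis; stands upright on the bench at the start
- glass_beaker: open clear glass beaker, 76 mm high, 63 mm across, nearly straight thin walls; about 0.09 kg; origin at the centre of its underside, z up its axis; stands upright on the bench at the start
- white_cap_bottle: small brown bottle with a white screw cap, 59 mm high, 32 mm in diameter over the whole height; about 0.06 kg; origin at the centre of its underside, z up its axis; stands upright on the bench at the start
- black_cap_bottle: bystander: still smaller brown bottle with a black cap, 52 mm high, 26 mm in diameter; not part of the row, to be left where it stands; origin at the centre of its underside
- pad_a: flat round rubber pad, blue with a thin white ring, 72 mm across, fixed on a flat bare-metal strip (96 x 390 x 6 mm) that lies crosswise on the bench; origin at the centre of the pad's underside, 6 mm above the bench, its top 3 mm higher (9 mm above the bench). The four pads lie in one straight row, 90 mm apart, in the order a, b, c, d; this is an end pad of the row
- pad_b: flat round rubber pad, blue with a thin white ring, 72 mm across, fixed on a flat bare-metal strip (96 x 390 x 6 mm) that lies crosswise on the bench; origin at the centre of the pad's underside, 6 mm above the bench, its top 3 mm higher (9 mm above the bench). The four pads lie in one straight row, 90 mm apart, in the order a, b, c, d; this is an inner pad, beside a
- pad_c: flat round rubber pad, blue with a thin white ring, 72 mm across, fixed on a flat bare-metal strip (96 x 390 x 6 mm) that lies crosswise on the bench; origin at the centre of the pad's underside, 6 mm above the bench, its top 3 mm higher (9 mm above the bench). The four pads lie in one straight row, 90 mm apart, in the order a, b, c, d; this is an inner pad, beside d
- pad_d: flat round rubber pad, blue with a thin white ring, 72 mm across, fixed on a flat bare-metal strip (96 x 390 x 6 mm) that lies crosswise on the bench; origin at the centre of the pad's underside, 6 mm above the bench, its top 3 mm higher (9 mm above the bench). The four pads lie in one straight row, 90 mm apart, in the order a, b, c, d; this is the other end pad of the row
- red_stop: red bar, 90 mm across the strip, 16 mm along it and 26 mm high, fixed on one end of the strip; its centre lies 49 mm beyond the centre of the nearest pad, in line with the row (it may be beside pad a or pad d; a grey bar of the same shape lies at the other end); origin at the centre of its underside. It marks the tall end of the row
There are look-alikes about, which are no part of the job. What is shaped like the red_cap_bottle but orange or yellow is not meant.

How it is judged:
By the outcome, as a careful person would: the job done as asked, in the order asked, and still so for the second after the job is handed in, with the robot touching nothing.
It also fails if it takes over 112 s, if anything falls off the work surface, if the arm or the gripper's body presses on something with over 40 N, if the wrist force passes 120 N, or if a joint passes its speed limit or range.

## Working session

There is one attempt and no reset: what is moved stays moved. The work goes in short steps, each a Python script; the robot and the scene stay as the last script left them, time stands still between calls to the robot, and variables do not carry over. Pictures are saved under pics/ and viewed, at most 14 in all, crops included, and the job is handed in when it is done.

```bash
mkdir -p pics
cat > h.py <<'E'
from rig import env
import numpy as np, cv2
def shot(name,fn):
    P=env.camera_params(name); im,d=env.read_camera(name)
    cv2.imwrite(f'pics/{fn}.png',im[:,:,::-1]); np.savez(f'pics/{fn}.npz',d=d,K=P['intrinsics'],T=P['world_from_camera'])
    return im,d,P
def ray(fn,u,v,z=None):
    f=np.load(f'pics/{fn}.npz'); K,T=f['K'],f['T']
    r=np.array([(u-K[0,2])/K[0,0],-(v-K[1,2])/K[1,1],-1.])
    r=T[:3,:3]@r; o=T[:3,3]
    s=f['d'][int(v),int(u)] if z is None else (z-o[2])/r[2]
    return o+s*r
E
python3 - <<'E'
from h import *
for n in ('top','scene'):
    im,d,P=shot(n,n+'0'); print(P)
o=env.get_obs(); print(o['time_s'],o['ee_pos'],o['eef_rot'],o['finger_gap'],env.tcp_to_grasp)
E
```

```text
{'intrinsics': array([[492.49757344,   0.        , 314.09170328],
       [  0.        , 492.49757344, 237.4247019 ],
       [  0.        ,   0.        ,   1.        ]]), 'world_from_camera': array([[ 0.01490429,  0.98713868, -0.15917003,  0.35289645],
       [-0.99988808,  0.0145076 , -0.00365401,  0.04723792],
       [-0.00129784,  0.15920668,  0.98724442,  1.19964437],
       [ 0.        ,  0.        ,  0.        ,  1.        ]])}
{'intrinsics': array([[466.11651006,   0.        , 324.59103695],
       [  0.        , 466.11651006, 240.34674882],
       [  0.        ,   0.        ,   1.        ]]), 'world_from_camera': array([[ 0.79689758,  0.34138444, -0.49840837, -0.13133583],
       [-0.60365988,  0.48198555, -0.63504699, -0.78620227],
       [ 0.02343048,  0.80693655,  0.59017321,  0.8429828 ],
       [ 0.        ,  0.        ,  0.        ,  1.        ]])}
0.1 [0.18434212 0.64877801 0.22178478] [-4.33397166e-01 -3.11146248e+00  2.57072525e-03] 0.08771086042336344 -0.0187
```

View pics/top0.png

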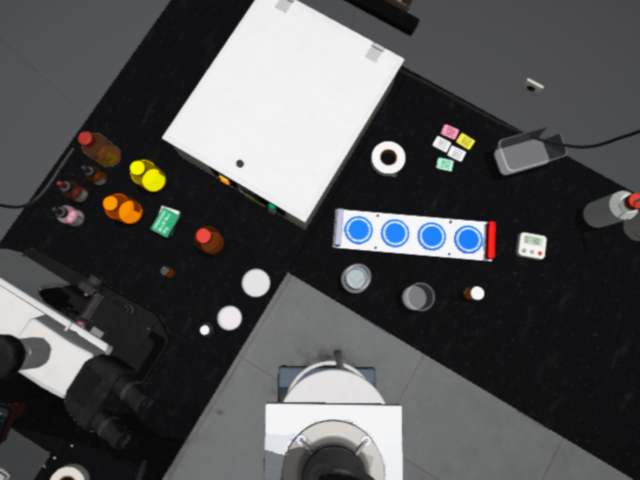

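View pics/scene0.png

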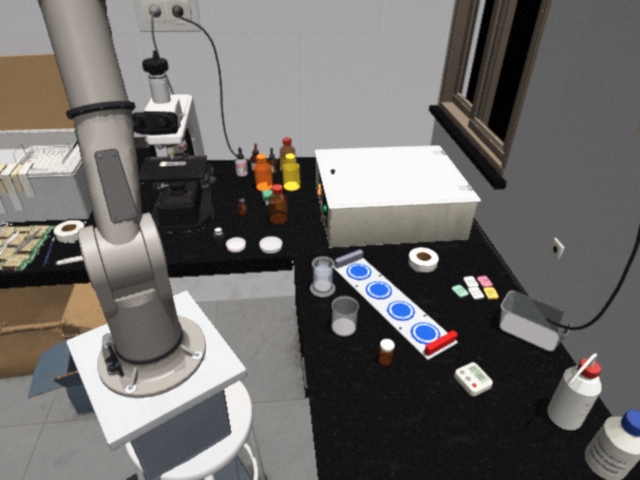

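Run:
```python
from h import *
im=cv2.imread('pics/top0.png')
a=cv2.resize(im[205:315,325:505],None,fx=4.4,fy=4.4,interpolation=cv2.INTER_CUBIC)[:,:792]
cv2.imwrite('pics/c1.png',a)
b=cv2.resize(im[125:285,70:235],None,fx=3.6,fy=3.6,interpolation=cv2.INTER_CUBIC)
cv2.imwrite('pics/c2.png',b)
```

```text
(no output)
```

View pics/c1.png

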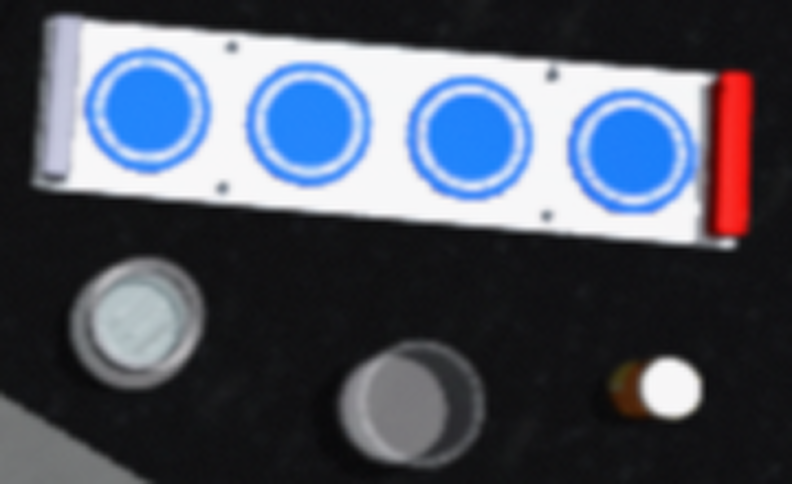

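View pics/c2.png

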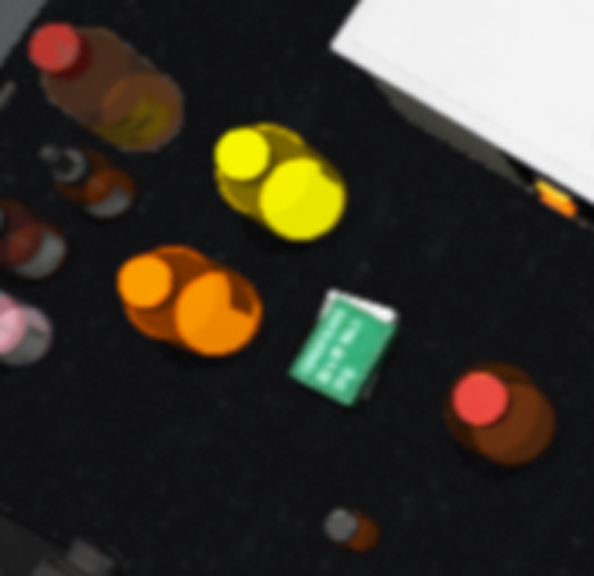

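Run:
```python
from h import *
np.set_printoptions(precision=4,suppress=True)
c1=lambda x,y:(325+x/4.4-.4,205+y/4.4-.4)
c2=lambda x,y:(70+x/3.6-.4,125+y/3.6-.4)
p=[ray('top0',*c1(*q),.009) for q in [(148,110),(308,124),(470,137),(632,151)]]
for q in p: print('pad',q)
print(np.diff(p,axis=0))
for n,q,z in [('redstop',c1(734,153),.026),('jarfoot',c1(130,328),.008),('jarrim',c1(148,313),.089),('beakrim',c1(422,403),.076),('beakbase',c1(392,405),.0),('white',c1(671,388),.059),('redcap',c2(480,399),.126),('redbase',c2(508,420),.0),('black',c2(341,525),.052)]:
    print(n,ray('top0',*q,z))
for n,q in [('white',c1(671,388)),('redcap',c2(480,399)),('pad',c1(470,137)),('bench',c1(300,330))]: print('depth',n,ray('top0',*q))
# scene checks
for n,u,v,z in [('white',387,345,.059),('redcap',277,189,.126),('beakrim',345,305,.076),('jarrim',322,264,.089)]: print('sc',n,ray('scene0',u,v,z))
o=env.get_obs()
from scipy.spatial.transform import Rotation as R
print(R.from_rotvec(o['eef_rot']).as_matrix())
W=env.camera_params('wrist'); print(W['intrinsics'][0,0],W['world_from_camera'])
```

```text
pad [ 0.5659 -0.0564  0.009 ]
pad [ 0.5593 -0.1456  0.009 ]
pad [ 0.5533 -0.2356  0.009 ]
pad [ 0.5467 -0.3255  0.009 ]
[[-0.0066 -0.0891  0.    ]
 [-0.006  -0.0901  0.    ]
 [-0.0066 -0.0899  0.    ]]
redstop [ 0.5436 -0.376   0.026 ]
jarfoot [ 0.4443 -0.0467  0.008 ]
jarrim [ 0.4459 -0.0495  0.089 ]
beakrim [ 0.4027 -0.1918  0.076 ]
beakbase [ 0.4047 -0.1915  0.    ]
white [ 0.4132 -0.3259  0.059 ]
redcap [0.5268 0.2969 0.126 ]
redbase [0.533  0.3063 0.    ]
black [0.4547 0.4002 0.052 ]
depth white [ 0.413  -0.3249  0.0619]
depth redcap [0.5267 0.2967 0.127 ]
depth pad [ 0.5538 -0.2363  0.006 ]
depth bench [ 0.4454 -0.1417 -0.0022]
sc white [ 0.408 -0.331  0.059]
sc redcap [0.5159 0.2811 0.126 ]
sc beakrim [ 0.4003 -0.1935  0.076 ]
sc jarrim [ 0.438  -0.0529  0.089 ]
[[-0.9619  0.2733 -0.0003]
 [ 0.2733  0.9619 -0.0016]
 [-0.0001 -0.0016 -1.    ]]
344.2256090136477 [[ 0.273  -0.9184 -0.2865  0.1054]
 [ 0.962   0.2601  0.0829  0.6723]
 [-0.0016 -0.2982  0.9545  0.3843]
 [ 0.      0.      0.      1.    ]]
```

Run:
```python
from h import *
shot('wrist','w0')
def cloud(fn):
    f=np.load(f'pics/{fn}.npz');K,T,d=f['K'],f['T'],f['d']
    v,u=np.mgrid[:480,:640]
    p=np.stack([(u-K[0,2])/K[0,0]*d,-(v-K[1,2])/K[1,1]*d,-d],-1)[d>0]
    return p@T[:3,:3].T+T[:3,3]
c=np.vstack([cloud('top0'),cloud('scene0')])
print('max height cm; rows x from .9 down to -.1 step .05, cols y .85 to -.5 step .05')
print('      '+' '.join(f'{y*100:4.0f}' for y in np.arange(.85,-.5,-.05)))
for x in np.arange(.9,-.1,-.05):
    r=[]
    for y in np.arange(.85,-.5,-.05):
        m=(abs(c[:,0]-x)<.025)&(abs(c[:,1]-y)<.025)
        r.append(f'{c[m,2].max()*100:4.0f}' if m.any() else '   .')
    print(f'{x:5.2f} '+' '.join(r))
```

```text
max height cm; rows x from .9 down to -.1 step .05, cols y .85 to -.5 step .05
        85   80   75   70   65   60   55   50   45   40   35   30   25   20   15   10    5   -0   -5  -10  -15  -20  -25  -30  -35  -40  -45
 0.90    .    .    .    .   57   57    1    1    1    1   -0   16   16   17   17   17   17   17   17   16   16    0    1   70   71   71    .
 0.85    .    .    .    .   57   57    1    1    1    1   16   16   16   16   16   17   17   16   17   17    0    1    1    1    1   69   64
 0.80    .    .    .   57   57    9    9    1    1    0   16   16   17   16   17   17   16   17   16   16    3    1    1    1    1    7    7
 0.75    .    .    .   57   50   13   13    1    1   16   16   16   16   16   16   17   16   17   16    3    3    1    1    1    1    7    1
 0.70    .    .   57   57    1   10   10    9   13    9   16   16   17   18   17   16   16   16   15    3    3    1    1    1    1    7    7
 0.65    .   55   57    2   12    8    5    9   13    8    1   15   16   18   16   17   16   16    1    0    1    1    1    1    1    1    1
 0.60    .   57   57    1   11    
[... 1239 characters left out ...]
5    .    0    0    1    1   31   35   18   64   66   67    0  -75  -66    0    1    1    0    0    0    0  -66  -75  -75  -75    1    1
 0.10   18   18   17    6    1    1    0    0    1    1    1    0  -74   69   70   65   55   29    2    2    0  -66  -75  -75  -75  -75   -0
 0.05   19   19   19   18   17    0    1    1    1    1    0  -74  -75  -65   70   66   56   48   38   31    1  -26  -75  -75  -75  -75  -75
-0.00   16   15   18   18   17    3    3    1    1    0    0  -75  -75   70   70   63   55   48   38    3    0  -26    .  -75  -75  -75  -75
-0.05   19   18   18   18    8    3    3    0    1    0  -75  -75  -75    .    0    2   40   40   35    3    0    .    .  -75  -75  -75  -75
```

View pics/w0.png

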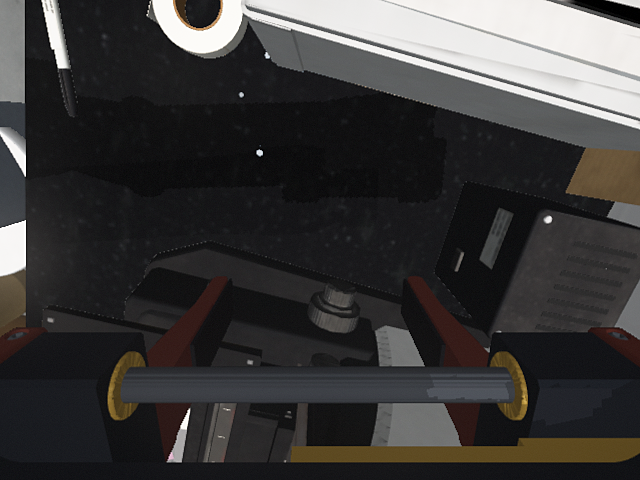

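Run:
```python
from h import *
a=cv2.resize(cv2.imread('pics/top0.png')[240:460,0:190],None,fx=2.1,fy=2.6,interpolation=cv2.INTER_CUBIC)
b=cv2.resize(cv2.imread('pics/scene0.png')[30:240,95:290],None,fx=2.05,fy=2.72,interpolation=cv2.INTER_CUBIC)
h=min(len(a),len(b)); cv2.imwrite('pics/c3.png',np.hstack([a[:h],b[:h]])[:,:800])
for fn,pts in [('top0',[(20,340),(60,310),(8,350),(60,370),(90,375),(130,400),(115,430),(40,390),(90,330),(140,310),(150,345)]),('scene0',[(155,65),(158,90),(155,122),(180,110),(180,170),(175,150),(170,205)])]:
  for q in pts: print(fn,q,np.round(ray(fn,*q),2))
```

```text
top0 (20, 340) [0.31 0.49 0.44]
top0 (60, 310) [0.36 0.58 0.15]
top0 (8, 350) [0.3  0.48 0.49]
top0 (60, 370) [0.26 0.46 0.38]
top0 (90, 375) [0.26 0.4  0.39]
top0 (130, 400) [0.22 0.33 0.41]
top0 (115, 430) [0.18 0.35 0.41]
top0 (40, 390) [0.17 0.69 0.  ]
top0 (90, 330) [0.32 0.5  0.19]
top0 (140, 310) [0.36 0.46 0.02]
top0 (150, 345) [0.29 0.41 0.09]
scene0 (155, 65) [0.28 0.47 0.49]
scene0 (158, 90) [0.28 0.48 0.42]
scene0 (155, 122) [0.2  0.31 0.4 ]
scene0 (180, 110) [0.33 0.49 0.35]
scene0 (180, 170) [0.29 0.45 0.19]
scene0 (175, 150) [0.33 0.58 0.19]
scene0 (170, 205) [0.23 0.44 0.09]
```

View pics/c3.png

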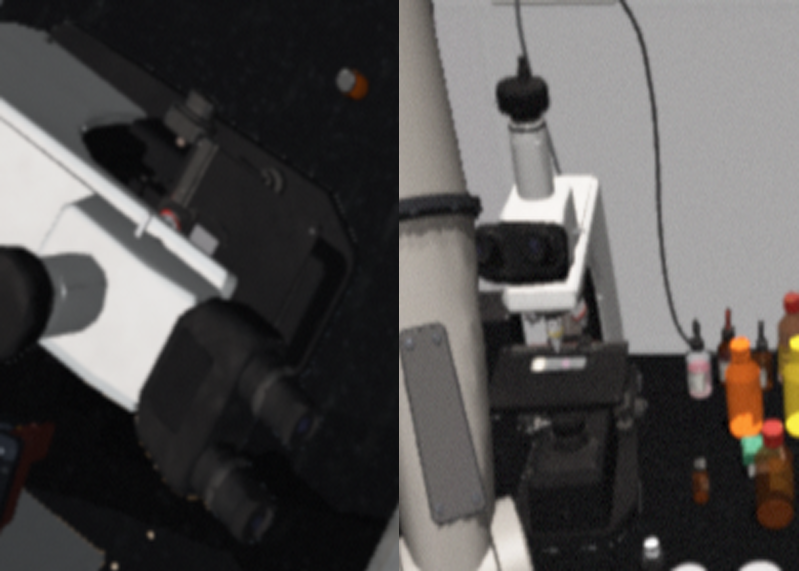

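Run:
```python
from h import *
for q in [(155,57),(154,52),(154,45),(153,35),(152,20),(155,12)]: print(q,np.round(ray('scene0',*q),2))
for q in [(8,340),(5,330),(2,345),(14,345)]: print(q,np.round(ray('top0',*q),2))
from scipy.spatial.transform import Rotation as R
def down(yx,yy):
    y=np.array([yx,yy,0.])/np.hypot(yx,yy); z=np.array([0,0,-1.]); return R.from_matrix(np.stack([np.cross(y,z),y,z],1)).as_rotvec()
for r in (.65,.55,.45,.42,.38,.33):
  for z in (.35,.45,.5,.55,.6):
    for a in (1.294,.9,.6):
      q=env.solve_ik([r*np.cos(a),r*np.sin(a),z],down(np.cos(a),np.sin(a)))
      print(r,z,a,None if q is None else np.round(q,2))
```

```text
(155, 57) [0.29 0.49 0.5 ]
(154, 52) [0.29 0.5  0.51]
(154, 45) [0.4  0.81 0.45]
(153, 35) [0.4  0.8  0.48]
(152, 20) [0.4  0.79 0.53]
(155, 12) [0.42 0.81 0.55]
(8, 340) [0.31 0.48 0.48]
(5, 330) [0.32 0.6  0.31]
(2, 345) [0.31 0.49 0.49]
(14, 345) [0.31 0.47 0.49]
0.65 0.35 1.294 [-1.41  0.35  0.03  1.45 -0.01  1.34 -0.09]
0.65 0.35 0.9 [-1.13  0.35  0.18  1.46 -0.06  1.33 -0.04]
0.65 0.35 0.6 [-0.92  0.36  0.32  1.47 -0.11  1.33  0.  ]
0.65 0.45 1.294 [-1.42  0.33  0.04  1.28 -0.01  1.54 -0.08]
0.65 0.45 0.9 [-1.13  0.33  0.2   1.28 -0.06  1.54 -0.04]
0.65 0.45 0.6 [-0.93  0.33  0.34  1.29 -0.11  1.54 -0.01]
0.65 0.5 1.294 [-1.42  0.33  0.05  1.17 -0.02  1.65 -0.08]
0.65 0.5 0.9 [-1.13  0.33  0.21  1.18 -0.07  1.64 -0.04]
0.65 0.5 0.6 [-0.93  0.34  0.36  1.18 -0.12  1.64 -0.  ]
0.65 0.55 1.294 [-1.43  0.34  0.06  1.04 -0.02  1.76 -0.08]
0.65 0.55 0.9 [-1.13  0.34  0.22  1.05 -0.07  1.75 -0.04]
0.65 0.55 0.6 [-0.93  0.35  0.37  1.06 -0.13  1.75 -0.  ]
0.65 0.6 1.294 [-1.43  0.37  0.07  0.89 -0.03  1.88 -0.08]
0.65 0.6 0.9 [-1.13  0.37  0.23  0.9  -0.09  1.87 -0.04]
0.65 0.6 0.6 [-0
[... 3710 characters left out ...]
1]
0.33 0.45 1.294 [-1.44 -0.27 -0.04  1.89 -0.01  1.52 -0.17]
0.33 0.45 0.9 [-1.1  -0.28  0.01  1.9   0.    1.52 -0.19]
0.33 0.45 0.6 [-0.65 -0.27 -0.1   1.89 -0.03  1.52 -0.15]
0.33 0.5 1.294 [-1.42 -0.27 -0.04  1.79 -0.01  1.63 -0.17]
0.33 0.5 0.9 [-1.09 -0.28 -0.    1.79 -0.    1.63 -0.19]
0.33 0.5 0.6 [-0.63 -0.27 -0.12  1.78 -0.03  1.62 -0.14]
0.33 0.55 1.294 [-1.44 -0.26 -0.03  1.67 -0.01  1.73 -0.18]
0.33 0.55 0.9 [-1.11 -0.27  0.01  1.68  0.    1.73 -0.19]
0.33 0.55 0.6 [-0.63 -0.26 -0.11  1.67 -0.03  1.73 -0.14]
0.33 0.6 1.294 [-1.46 -0.24 -0.02  1.55 -0.    1.83 -0.18]
0.33 0.6 0.9 [-1.15 -0.25  0.04  1.56  0.01  1.84 -0.21]
0.33 0.6 0.6 [-0.67 -0.24 -0.08  1.55 -0.02  1.83 -0.16]
```

```bash
cat >> h.py <<'E'
from scipy.spatial.transform import Rotation as R
G=.0187
def down(a):
    y=np.array([np.cos(a),np.sin(a),0.]); z=np.array([0,0,-1.]); return R.from_matrix(np.stack([np.cross(y,z),y,z],1)).as_rotvec()
def st(tag=''):
    o=env.get_obs(); print(tag,'t',round(o['time_s'],1),np.round(o['ee_pos'],4),'gap',round(o['finger_gap'],4),'gf',np.round(o['grasp_force'],1),'ft',np.round(o['ft_force'],1),'q',np.round(o['joint_positions'],2))
E
python3 - <<'E'
from h import *
p=env.get_obs()['ee_pos']
env.movel([p[0],p[1],.6],feed=.35); st('up')
a=np.arctan2(p[1],p[0])
env.movel([.45*np.cos(a),.45*np.sin(a),.6],feed=.3); st('in')
q=np.array(env.get_obs()['joint_positions']); q[0]+=.77
env.move_joints(q); st('sweep')
env.move_pose([.531,.302,.24],down(1.05)); st('hover')
shot('wrist','w1'); shot('top','top1')
E
```

```text
up t 1.4 [0.1843 0.6488 0.5987] gap 0.0876 gf 0.0 ft [ 0.4  1.2 -0. ] q [-1.43  0.43  0.08  0.81 -0.03  1.9  -0.07]
in t 2.3 [0.1231 0.4336 0.5991] gap 0.088 gf 0.0 ft [-0.4 -0.   0.1] q [-1.46 -0.03  0.03  1.37  0.    1.8  -0.14]
sweep t 3.5 [0.3899 0.227  0.5987] gap 0.0877 gf 0.0 ft [-0.2 -0.1  0.6] q [-0.69 -0.03  0.03  1.37  0.    1.8  -0.14]
hover t 5.0 [0.5315 0.3027 0.2414] gap 0.0877 gf 0.0 ft [0.1 0.  0.1] q [-0.67  0.35  0.07  1.7  -0.03  1.09  0.45]
```

View pics/w1.png

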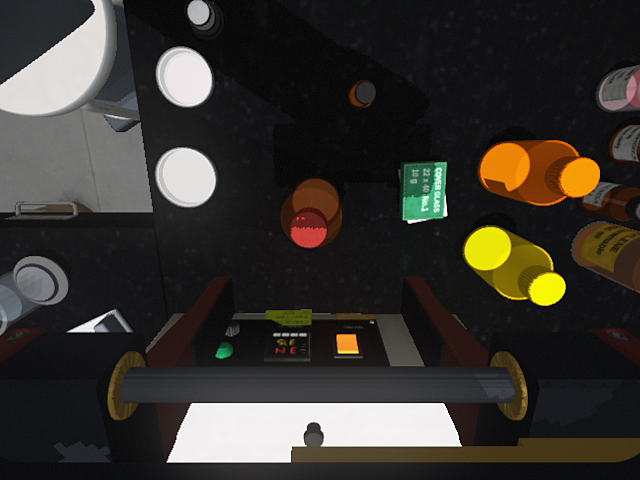

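```bash
python3 - <<'E'
from h import *
np.set_printoptions(precision=4,suppress=True)
print(ray('w1',309,228,.126), ray('w1',309,224), ray('w1',316,201,.0),'shoulder/body')
f=np.load('pics/w1.npz')
# project candidates
def proj(p):
    T=np.linalg.inv(f['T']); c=T[:3,:3]@p+T[:3,3]; K=f['K']; return K[0,0]*c[0]/-c[2]+K[0,2], K[1,1]*-c[1]/-c[2]+K[1,2]
for z in (0,.08):
  t=np.linspace(0,6.283,60); 
  for cx,cy in [(.533,.306),(.531,.302),(.528,.298)]:
    q=np.array([proj(np.array([cx+.03*np.cos(a),cy+.03*np.sin(a),z])) for a in t]); print(z,cx,cy,q.min(0),q.max(0))
E
python3 - <<'E'
import cv2
im=cv2.imread('pics/w1.png')[165:265,265:365]
cv2.imwrite('pics/c4.png',cv2.resize(im,None,fx=5,fy=5,interpolation=cv2.INTER_CUBIC))
E
```

```text
[0.5249 0.2997 0.126 ] [0.522  0.3013 0.1255] [0.5296 0.3035 0.    ] shoulder/body
0 0.533 0.306 [294.0351 177.0405] [344.4167 226.6621]
0 0.531 0.302 [290.2871 177.2609] [340.6635 226.8651]
0 0.528 0.298 [286.1027 176.7314] [336.5063 226.3811]
0.08 0.533 0.306 [288.8915 188.1087] [350.8083 248.2074]
0.08 0.531 0.302 [284.2861 188.3786] [346.1951 248.4514]
0.08 0.528 0.298 [279.1394 187.7311] [341.0894 247.8717]
```

View pics/c4.png

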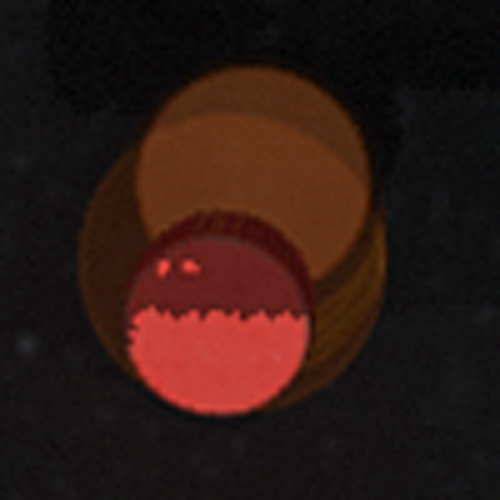

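```bash
cat >> h.py <<'E'
A=-.071
PAD=[np.array([.5563,-.1908])+(k-1.5)*np.array([-.0064,-.0897]) for k in range(4)]
def pick(xy,zg,a,f,hov=.2,lift=.25):
    env.move_pose([*xy,hov],down(a)); env.movel([*xy,zg-G],feed=.12); env.set_gripper(0.0,f); st('grip')
    env.movel([*xy,lift],feed=.2); st('lift')
def place(xy,zg,hov=.25,op=.088):
    z=zg-G+.009
    env.move_pose([*xy,hov],down(A)); st('over')
    env.movel([*xy,z+.012],feed=.15)
    print('contact',env.movel([*xy,z-.004],feed=.025,until_force=3)); st('down')
    env.set_gripper(op); env.sleep(.2); env.movel([*xy,hov],feed=.2); st('up')
E
python3 - <<'E'
from h import *
print(PAD)
for p,z,a in [((.529,.3),.25,1.05),(PAD[3],.25,A),(PAD[3],.06,A),((.445,-.048),.027,A),((.4035,-.1917),.027,A),((.4132,-.3255),.016,A),((.4035,-.1917),.25,A),(PAD[0],.02,A)]:
    q=env.solve_ik([*p,z],down(a)); print(p,None if q is None else np.round(q,2))
pick((.529,.300),.073,1.05,25)
E
```

```text
[array([ 0.5659 , -0.05625]), array([ 0.5595 , -0.14595]), array([ 0.5531 , -0.23565]), array([ 0.5467 , -0.32535])]
(0.529, 0.3) [-0.67  0.34  0.07  1.7  -0.03  1.1   0.45]
[ 0.5467  -0.32535] [-0.08  0.47  0.74  1.66 -0.34  1.15  0.67]
[ 0.5467  -0.32535] [-0.02  0.7   0.66  1.81 -0.56  0.83  0.85]
(0.445, -0.048) [-0.34  0.45  0.37  2.25 -0.34  0.49  0.23]
(0.4035, -0.1917) [-0.07  0.46  0.46  2.26 -0.42  0.5   0.65]
(0.4132, -0.3255) [ 0.16  0.59  0.5   2.08 -0.51  0.59  0.95]
(0.4035, -0.1917) [-0.28  0.05  0.62  2.07 -0.03  1.03  0.28]
[ 0.5659  -0.05625] [-0.24  0.59  0.3   1.97 -0.29  0.62  0.18]
grip t 7.3 [0.5291 0.3    0.0545] gap 0.0587 gf 24.9 ft [-0.2 -0.3  2. ] q [-0.65  0.57  0.05  1.85 -0.04  0.72  0.46]
lift t 8.4 [0.5282 0.2995 0.2485] gap 0.0591 gf 24.9 ft [ 1.1  0.6 -3.4] q [-0.67  0.34  0.07  1.7  -0.03  1.1   0.45]
```

Run:
```python
from h import *
place(PAD[3],.073)
shot('wrist','w2'); shot('top','top2')
a=cv2.imread('pics/top2.png')[180:330,310:530]; 
cv2.imwrite('pics/c5.png',cv2.resize(a,None,fx=3.6,fy=3.6,interpolation=cv2.INTER_CUBIC))
```

```text
over t 10.7 [ 0.5477 -0.3237  0.2498] gap 0.059 gf 24.9 ft [ 0.4 -0.5 -1.4] q [-0.09  0.47  0.74  1.66 -0.34  1.15  0.67]
contact True
down t 12.5 [ 0.5472 -0.3253  0.0633] gap 0.059 gf 24.9 ft [-0.5 -0.6  3.4] q [ 0.01  0.68  0.6   1.8  -0.51  0.82  0.8 ]
up t 14.4 [ 0.5461 -0.3248  0.2488] gap 0.088 gf 0.0 ft [ 0.2 -0.1  0.2] q [-0.09  0.47  0.74  1.66 -0.34  1.15  0.67]
```

View pics/w2.png

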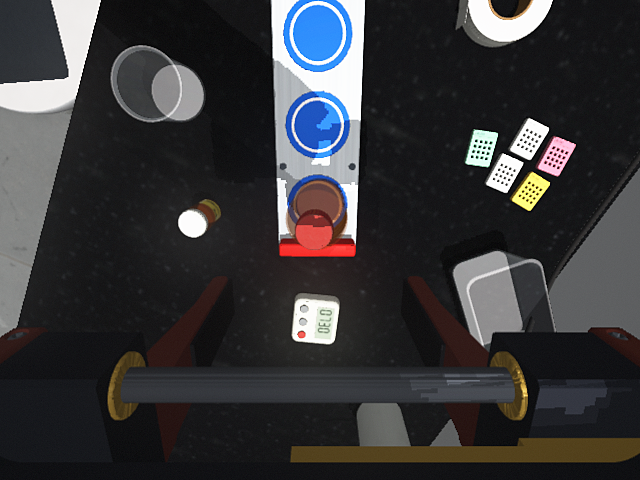

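Run:
```python
from h import *
np.set_printoptions(precision=4,suppress=True)
for n,u,v,z in [('P3',317.5,124,.009),('P2',317.5,34,.009),('white',193,223,.059),('rim',146,84,.076),('base',178,93,0.),('redbase',318,204,.009),('redcap',314,230,.135)]: print(n,ray('w2',u,v,z))
```

```text
P3 [ 0.5521 -0.2349  0.009 ]
P2 [ 0.5583 -0.1468  0.009 ]
white [ 0.4136 -0.3259  0.059 ]
rim [ 0.401  -0.1913  0.076 ]
base [ 0.4001 -0.1913  0.    ]
redbase [ 0.5463 -0.325   0.009 ]
redcap [ 0.5435 -0.3208  0.135 ]
```

View pics/c5.png

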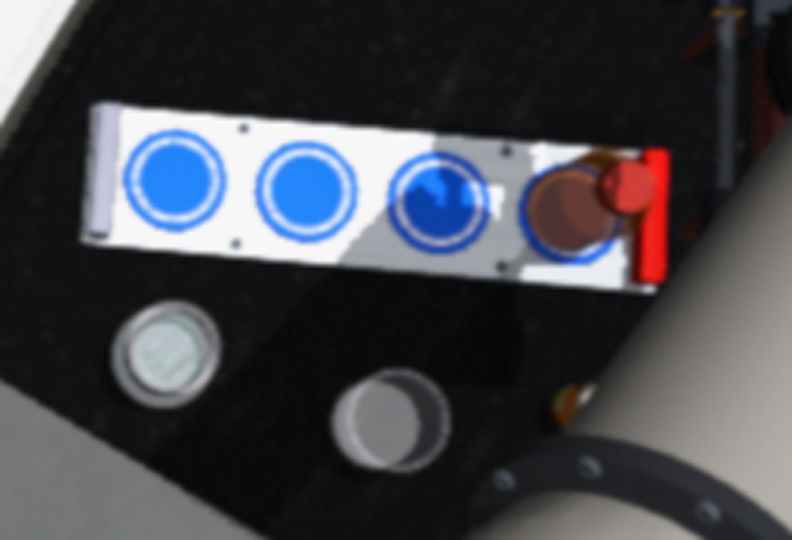

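Run:
```python
from h import *
pick((.4452,-.0483),.046,A,15)
place(PAD[2],.046)
shot('wrist','w3')
pick((.402,-.1916),.045,A,12)
place(PAD[1],.045)
shot('wrist','w4')
```

```text
grip t 17.9 [ 0.4452 -0.0483  0.0274] gap 0.054 gf 13.3 ft [-0.6  0.3  2.6] q [-0.47  0.48  0.54  2.26 -0.51  0.52  0.4 ]
lift t 19.2 [ 0.4444 -0.0483  0.2491] gap 0.0538 gf 14.0 ft [-0.2 -0.2 -1.7] q [-0.8   0.05  0.81  2.08 -0.04  1.03 -0.03]
over t 20.0 [ 0.5526 -0.2346  0.249 ] gap 0.0538 gf 14.1 ft [ 1.   0.2 -0.8] q [-0.42  0.49  1.01  1.75 -0.45  1.15  0.66]
contact True
down t 22.0 [ 0.5526 -0.2353  0.0359] gap 0.0533 gf 15.3 ft [-0.3 -0.4 -1. ] q [-0.24  0.73  0.76  1.91 -0.71  0.79  0.85]
up t 24.2 [ 0.5525 -0.2352  0.2489] gap 0.0878 gf 0.0 ft [ 0.1 -0.7  0.5] q [-0.42  0.49  1.01  1.75 -0.45  1.15  0.66]
grip t 27.0 [ 0.402  -0.1916  0.0264] gap 0.0627 gf 12.0 ft [-0.3  0.3  3. ] q [-0.29  0.55  0.74  2.27 -0.72  0.57  0.94]
lift t 28.3 [ 0.4015 -0.1912  0.2494] gap 0.0625 gf 12.0 ft [ 0.6  0.2 -1.1] q [-0.92  0.09  1.34  2.1  -0.1   1.03  0.4 ]
over t 29.0 [ 0.5585 -0.147   0.2486] gap 0.0625 gf 12.0 ft [ 0.1 -0.2 -1.5] q [-0.7   0.55  1.21  1.81 -0.55  1.18  0.62]
contact True
down t 31.0 [ 0.5588 -0.1458  0.0348] gap 0.0624 gf 12.0 ft [-0.6  0.5  2.5] q [-0.49  0.78  0.9   1.97 -0.85  0.83  0.83]
up t 33.0 [ 0.5589 -0.1456  0.249 ] gap 0.0875 gf 0.0 ft [ 0.  -0.4 -0.5] q [-0.7   0.55  1.21  1.81 -0.55  1.18  0.62]
```

View pics/w4.png

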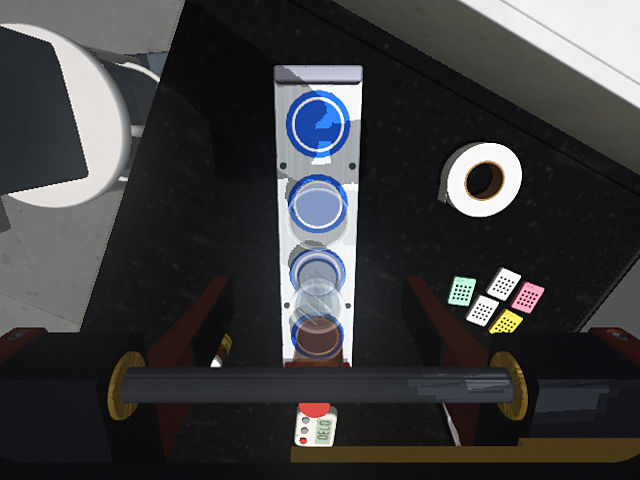

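Run:
```python
from h import *
env.move_joints([-.09,.47,.74,1.66,-.34,1.15,.67])
pick((.4134,-.3259),.04,A,12)
place(PAD[0],.04)
env.move_pose([.45,-.05,.3],down(A))
shot('wrist','w5'); shot('scene','s5'); shot('top','t5'); st()
a=cv2.resize(cv2.imread('pics/s5.png')[220:380,290:470],None,fx=2.2,fy=3*.99)
b=cv2.resize(cv2.imread('pics/t5.png')[190:290,320:520],None,fx=2,fy=4.752)
cv2.imwrite('pics/c6.png',np.hstack([a[:475],b[:475]]))
```

```text
grip t 37.0 [ 0.4133 -0.3259  0.0213] gap 0.0313 gf 12.0 ft [ 0.5 -1.1 -0. ] q [ 0.12  0.6   0.56  2.08 -0.55  0.61  0.99]
lift t 38.3 [ 0.4128 -0.3254  0.2491] gap 0.0312 gf 12.0 ft [-0.1 -0.1 -0.9] q [-0.14  0.26  0.83  1.92 -0.22  1.06  0.71]
over t 39.5 [ 0.5653 -0.0583  0.25  ] gap 0.0313 gf 12.0 ft [ 0.9 -1.2 -0.5] q [-0.61  0.34  0.77  1.82 -0.26  1.09  0.18]
contact True
down t 41.5 [ 0.5657 -0.0561  0.0298] gap 0.0312 gf 12.0 ft [0.5 0.9 2. ] q [-0.43  0.63  0.56  1.98 -0.53  0.68  0.39]
up t 44.0 [ 0.5652 -0.0561  0.249 ] gap 0.0876 gf 0.0 ft [ 0.1  0.3 -1.1] q [-0.62  0.34  0.78  1.82 -0.27  1.09  0.18]
 t 44.7 [ 0.4507 -0.0498  0.2996] gap 0.0879 gf 0.0 ft [-0.  -0.5 -0.1] q [-0.85 -0.01  0.84  2.    0.01  1.15 -0.09]
```

View pics/c6.png

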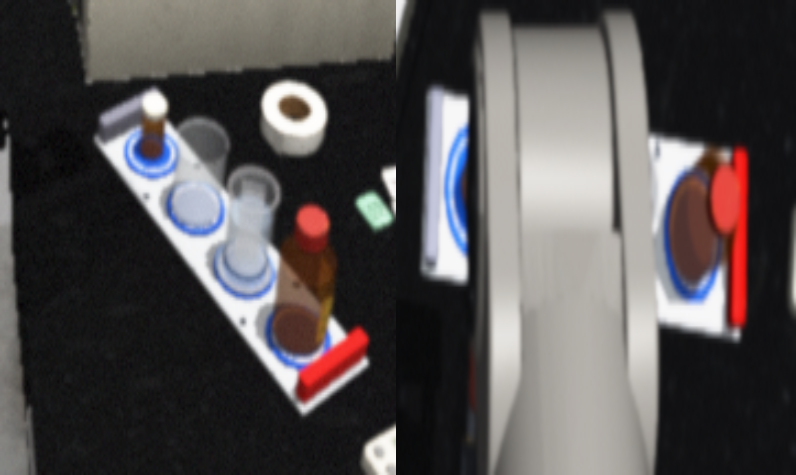

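View pics/w5.png

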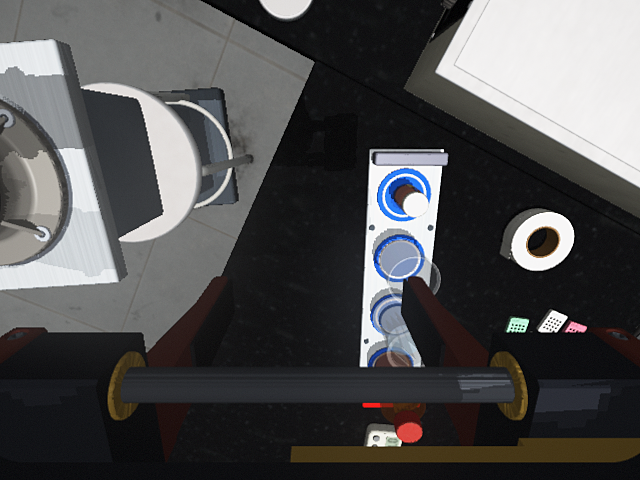

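The crops and the wrist picture show all four vessels upright on their pads in the right order. From the red stop they are the red-cap bottle, jar, beaker and white-cap bottle. In the wrist view the white cap is at (414,205) on its pad at (405,193). The gripper is open and clear of everything.

```bash
python3 -c "
from h import *
print(env.job_done())"
```

```text
the job is handed in; nothing more can be done
None
```

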